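# Swing out a wall hook and hang the brass bearing ring on it

### The arm

A 6-joint arm with a two-finger parallel gripper is mounted at the origin on the work surface. World frame = base frame: x ahead of the robot, y to its left, z up, the work surface at z = 0. Lengths are in mm, angles in rad, forces in N, time in s.
With the tool pointing down it reaches from about 275 to 750 mm from the base axis. Payload 10.2 kg.
Tool frame: the origin (TCP) lies on the centre line of the jaws, within the pads' length; the fingertips stand 19 mm ahead of it and the grasp point (between the pads) is the TCP; z points along the fingers, y is the line along which they close (so a half turn about z gives the same grasp; the last joint's range is limited). The gripper opens to 85 mm and grips with 20 to 120 N. Pads are 22 mm wide; open, the fingers measure 114 mm over their backs; the gripper's body (76 mm by 85 mm) begins 54 mm behind the grasp point. The pads swing forward as they close: fully open they stand 13 mm farther back than shut.
Start: joints at [-1.363, 0.313, 1.498, -0, 1.331, -0.223], TCP at [219.227, -477.044, 250.294] pointing down, gripper open.
Joint ranges: [-2.94, 2.94], [-0.97, 2.17], [0.19, 2.56], [-1.23, 4.37], [0.02, 3.11], [-2.88, 2.88]. Speed limits (rad/s): [2.39, 2.39, 3.01, 3.14, 3.14, 3.14].

### API

Orientations are given as a unit quaternion [w, x, y, z].
In Python, from rig import sense, capture, finish_job, regions_of, mark_of gives the robot as it stands.
- The arm moves only by the tool jog_arm, never from a script. Its argument "series" is text: rows parted by semicolons, each of 7 numbers parted by spaces: the shift along the tool's x, y, z in units of 0.4 m (1.0 is 0.4 m), then the turn, a rotation vector about the tool's x, y, z in units of pi/2 rad (1.0 is pi/2 rad), then the opening, from -1 (shut) to 1 (fully open). A call has 1 to 20 rows; each row is the pose to reach, as a shift and turn from the pose commanded when the call began, along the tool's axes at that moment; what a row does not reach only later rows make up. A row lasts 1/8 s, in which the tool goes at most 62.5 mm and 10.7 degrees, less where a joint would pass 70% of its speed; a pose out of reach is approached as far as the arm can. A call with a number of a shift or a turn outside -1 to 1 is refused whole. A call with a gripper value outside its range is refused whole. The fingers move at their own pace and stop on an object; "grip_force" is the grip in N (left out, the last holds). Time passes only in rows, so rows that repeat a pose let the fingers close. It gives the time, the measured TCP pose, the force, the opening and the grip force at its end, in the units of the state.
- sense(): the state, without advancing time (a new reading comes with each control period).
- capture(name): name is "scene" or "top"; returns a dict with "img" (384x512x3 uint8, red, green, blue), "intrinsics" (3x3 intrinsics, pixels), "dist_coeffs" ([k1, k2, p1, p2, k3] as OpenCV has them; the pictures are not rectified), "R" (3x3) and "t" (3): a world point X has camera coordinates R X + t. Camera axes: x right, y down, z forward; pixel columns grow to the right and rows downward; lengths in mm; the calibration is good to about 2 mm. A picture is of the moment at which its call begins. There is no depth.
- finish_job(): hands the job in; it is judged then, once.
Trained networks look in a picture, given as the dict that the camera call returned (one of the last four; its "shot" number tells which), for a name from the list of things; names that differ only in an ending like _2 or _b are one class to them, and where a whole thing is asked for, a point or a joint stands for the part that bears it (a point fixed in the world has none). Each returns a list of dicts, best first, with "confidence" (0 to 1); they miss things now and then, are a little off and sometimes report something else, mostly with a low value. They report only what shows in the picture. A call takes as long as a camera call. They do not tell look-alikes from the thing itself.
- regions_of(label, picture): "region" (384x512 bool, what is visible of it) and "point" ([row, column] in pixels, amid what is visible of it).
- mark_of(label, picture): "point" ([row, column] in pixels: a listed point, or the origin of a listed thing).
The state is a dict: "time_s": time; "joints": joint angles; "dq": joint speeds; "tau": joint torques, N m; "eef_pos": TCP position; "ee_rot": TCP orientation; "force": force on the tool from outside, world axes, zero at the start; "wrist_torque": the same for the moment, N m; "grip_width": opening from 0.0 (shut) to 1.0 (fully open); "grip_force": force on a finger pad.
Only numpy, scipy, OpenCV 4.12 (cv2) and the standard library are available. Lean on these libraries where they do the work, as an engineer would, in place of code of your own. Each camera call takes 0.05 s, during which the arm holds its last target. There are 200 camera calls.

### The job

In the hardness testing lab, swing the folded hook with the blue tip fully out from its board, until it stands straight out. Then take the brass ring from the rack and hang it on that hook, between the upturned blue tip and the board, and let go of it there.

Things in the scene. Friction and masses are not known exactly. Their poses are not given: they have to be found in the camera images.
- hook (a joint): Hinge angle (rad) of the steel hook with the blue tip on the upright plywood board (320 mm long, 160 high, fixed). 0 = folded flat along the board, 1.571 (stop) = straight out, square to it. Vertical axis; opens clockwise seen from above; starts below 0.2. Friction (0.12 N m) holds it where it is left; no spring. The like hook with an orange tip is not wanted; the two may swap places.
- hook_hinge (a point): Point on the hook's vertical hinge axis at mid-height of the arm, 150 mm above the table, 22 mm in front of the board's face. Turns with the hook: x points along the arm from hinge to tip, z up. The arm is a level square steel bar 10 mm thick (top face 5 mm above this point), running 92 mm out along x.
- hook_tip (a point): Centre of the top of the upturned tip: an upright blue round post, 12 mm in diameter, rising 30 mm above the arm's top face, its axis 90 mm from the hinge axis. Its top is 185 mm above the table, 25 mm above the board's top edge, so it can be pinched from above. Same axes as hook_hinge.
- ring: Brass ring, outside diameter 104 mm, hole 74, thickness 14, 0.25 to 0.5 kg. Origin at the hole's centre, y = the ring's axis, level at the start. Stands upright in a wooden rack, its centre 70 mm and top 122 mm above the table; the rack's side boards reach up to 50 mm. A steel ring of that size stands in the other slot, 84 mm away along the axis; the two may swap places.
There are look-alikes about, which are no part of the job. What is meant by the ring is not green or pink, and is the larger of those in its own colour.

How it is judged:
By the outcome, as a careful person would: the job done as asked, in the order asked, and still so for the second after the job is handed in, with the robot touching nothing.
It also fails if it takes over 59 s, if anything falls off the work surface, if the arm or the gripper's body presses on something with over 40 N, if the wrist force passes 120 N, or if a joint passes its speed limit or range.

## Working session

There is one attempt and no reset: what is moved stays moved. The work goes in short steps, Python scripts to look and compute and a tool call to move; the robot and the scene stay as the last step left them, time stands still between calls to the robot, and variables do not carry over. Pictures are saved under pics/ and viewed, at most 10 in all, crops included, and the job is handed in when it is done.

Besides the shell and the picture viewer there is one more tool, called after "Call:" as name(argument=value, ...), one argument or row to a line, values as JSON. jog_arm: Moves the arm, as the interface text tells. Shifts and turns lie within -1 to 1; 1 stands for 0.4 m of shift or pi/2 rad of turn. Its arguments: {"type":"object","properties":{"series":{"type":"string"},"grip_force":{"type":"number"}},"required":["series"]}

```bash
mkdir -p pics; cat > h.py <<'E'
import numpy as np, cv2
from rig import sense, capture, finish_job, regions_of, mark_of
from scipy.spatial.transform import Rotation as Ro
def ray(c,p):  # p=[row,col] -> origin, dir in world
    u=cv2.undistortPoints(np.array([[[p[1],p[0]]]],float),np.array(c["intrinsics"],float),np.array(c["dist_coeffs"],float))[0,0]
    R=np.array(c["R"]);t=np.array(c["t"]);d=R.T@np.array([u[0],u[1],1.]);return -R.T@t,d/np.linalg.norm(d)
def atz(c,p,z):
    o,d=ray(c,p);return o+d*(z-o[2])/d[2]
def tri(rs):
    A=sum(np.eye(3)-np.outer(d,d) for o,d in rs);b=sum((np.eye(3)-np.outer(d,d))@o for o,d in rs);return np.linalg.solve(A,b)
def proj(c,X):
    r=cv2.Rodrigues(np.array(c["R"],float))[0]
    q=cv2.projectPoints(np.array(X,float).reshape(-1,1,3),r,np.array(c["t"],float),np.array(c["intrinsics"],float),np.array(c["dist_coeffs"],float))[0][:,0];return q[:,::-1]
def save(c,n,box=None,s=1):
    im=np.array(c["img"])
    if box: im=im[box[0]:box[1],box[2]:box[3]]
    cv2.imwrite("pics/"+n,cv2.resize(im[:,:,::-1],None,fx=s,fy=s,interpolation=cv2.INTER_CUBIC))
E
python3 - <<'E'
from h import *
cs={n:capture(n) for n in("scene","top")}
save(cs["scene"],"s0.png",None,1.5);save(cs["top"],"t0.png",None,1.5)
Z={"hook_tip":185,"hook_hinge":150,"ring":70}
for n,c in cs.items():
    print(n,"cam",ray(c,[192,256])[0].round())
    for l in Z:
        for m in mark_of(l,c): print(l,np.round(m["point"],1),round(m["confidence"],2),atz(c,m["point"],Z[l]).round(1))
print(sense())
E
```

```text
scene cam [1005.  523.  768.]
hook_tip [249.5 356.5] 0.63 [527.1 278.2 185. ]
hook_hinge [251.  396.8] 0.79 [438.9 320.6 150. ]
ring [203.9 176.2] 0.76 [ 665.8 -180.6   70. ]
ring [178.2 217.1] 0.69 [ 519.9 -196.4   70. ]
ring [196.  254.6] 0.57 [489.3 -68.8  70. ]
top cam [ 496.   12. 1334.]
hook_tip [215.8 158.1] 0.72 [520.7 272.  185. ]
hook_tip [245.8 139.8] 0.62 [449.9 317.6 185. ]
hook_hinge [245.7 140.7] 0.68 [448.7 324.6 150. ]
ring [212.8 349.7] 0.93 [ 519.1 -203.    70. ]
ring [166.9 349.4] 0.65 [ 639.1 -206.6   70. ]
ring [216.6 262.3] 0.55 [515.   24.6  70. ]
ring [231.9 306.8] 0.47 [472.5 -89.8  70. ]
{'time_s': 0.4, 'joints': array([-1.36338495e+00,  3.12990901e-01,  1.49779754e+00, -4.47441242e-05,
        1.33100213e+00, -2.23424657e-01]), 'dq': array([ 0.00079563, -0.00112368,  0.00088715, -0.00074687,  0.00100477,
        0.00053744]), 'tau': array([-1.38596897e-03, -4.11819828e+01, -2.59665245e+01, -1.89444463e-04,
        1.28087289e-03,  5.70909293e-06]), 'eef_pos': array([ 219.21786116, -477.01116858,  250.21088396]), 'ee_rot': array([-9.91290792e-05,  9.76885985e-01,  2.13760992e-01, -2.09383902e-05]), 'force': array([-0.44066189,  0.26137289, -0.49629968]), 'wrist_torque': array([0.00520067, 0.06982632, 0.03668348]), 'grip_force': 0.0, 'grip_width': 0.9963730249118676}
```

View pics/s0.png

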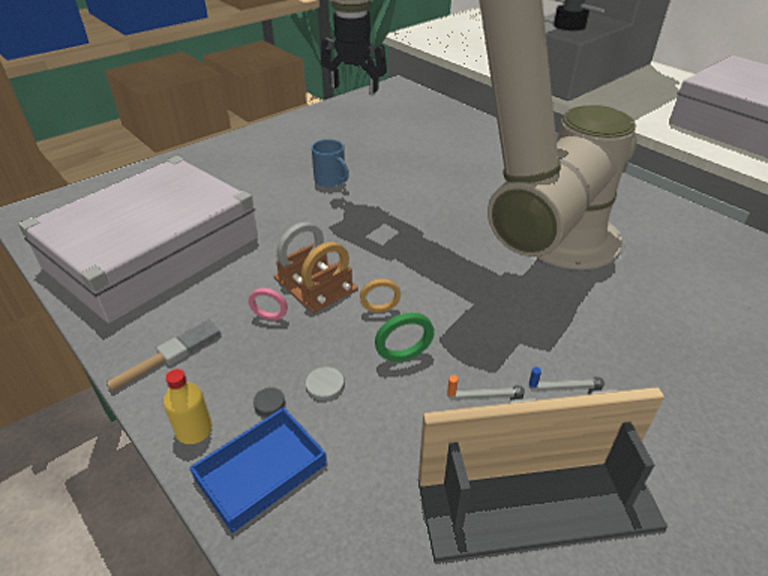

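View pics/t0.png

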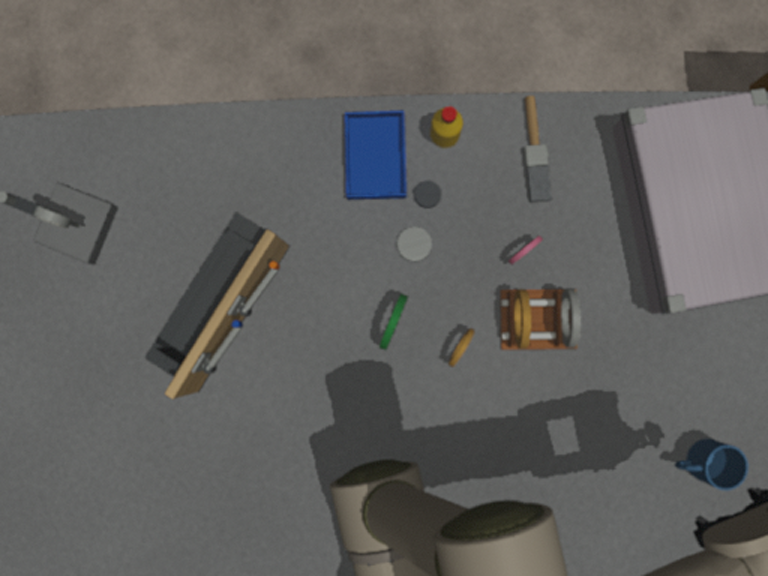

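s0/t0: the blue-tipped hook has its tip at scene (249,356) and top (216,158). The orange-tipped hook's tip is at scene (257,302) and top (177,182). Ring candidates:
- brass in rack: scene (178,217), top (213,347)
- steel in rack: top (212,380)
- small loose brass: scene (196,254), top (232,307)
- green: scene (224,270)
- pink: scene (203,178)

I choose the larger brass ring, the one in the rack. Next I refine the poses and check that choice in a close crop.

```bash
python3 - <<'E'
from h import *
cs={n:capture(n) for n in("scene","top")}
S,T=cs["scene"],cs["top"]
def blob(c,near,f,r=25):
    h=cv2.cvtColor(np.array(c["img"]),cv2.COLOR_RGB2HSV).astype(int);m=f(h);ys,xs=np.nonzero(m)
    k=(abs(ys-near[0])<r)&(abs(xs-near[1])<r);return ys[k],xs[k]
blue=lambda h:(h[...,0]>100)&(h[...,0]<130)&(h[...,1]>120)
bs=blob(S,(251,356),blue,12);bt=blob(T,(216,158),blue,12)
print("blue S",bs[0].min(),bs[0].max(),bs[1].mean(),len(bs[0]),"T",bt[0].mean(),bt[1].mean(),len(bt[0]))
ps=[bs[0].mean(),bs[1].mean()];pt=[bt[0].mean(),bt[1].mean()]
print("tip mid tri",tri([ray(S,ps),ray(T,pt)]).round(1),"T@178",atz(T,pt,178).round(1))
# hinge
for m in mark_of("hook_hinge",S):print("hS",m["point"],m["confidence"])
hT=[m for m in mark_of("hook_hinge",T)]
for m in hT:print("hT",m["point"],m["confidence"],atz(T,m["point"],150).round(1))
# wood board top edge: regions
w=regions_of("hook",T)
for r in w: print("reg",r["point"],r["confidence"],r["region"].sum())
brass=lambda h:(h[...,0]>10)&(h[...,0]<28)&(h[...,1]>130)&(h[...,2]>110)
y,x=blob(T,(213,347),brass,22)
for r in regions_of("ring",T):
    ys,xs=np.nonzero(r["region"]);(cx,cy),sz,a=cv2.minAreaRect(np.c_[xs,ys].astype(np.float32))
    print("ring",np.round(r["point"],1),r["confidence"],len(ys),ys.min(),ys.max(),xs.min(),xs.max(),cx,cy,sz,a)
for r in regions_of("ring",S):
    ys,xs=np.nonzero(r["region"]);print("ringS",np.round(r["point"],1),r["confidence"],ys.min(),ys.max(),xs.min(),xs.max())
a=np.array(T["img"])[135:275,100:240];b=np.array(T["img"])[175:245,325:395];c=np.array(S["img"])[230:300,270:410];d=np.array(S["img"])[140:210,180:250]
rs=lambda i,s:cv2.resize(i[:,:,::-1],s,interpolation=cv2.INTER_CUBIC)
cv2.imwrite("pics/c1.png",np.vstack([np.hstack([rs(a,(400,400)),rs(b,(400,400))]),np.hstack([rs(c,(400,200)),rs(d,(200,200)),np.zeros((200,200,3),np.uint8)])]))
E
```

```text
blue S 245 257 356.2837837837838 74 T 215.57142857142858 157.38095238095238 21
tip mid tri [521.6 276.  174.3] T@178 [521.4 275.4 178. ]
hS [254.3, 395.4] 0.84
hT [243.8, 142.8] 0.49 [453.3 319.3 150. ]
reg [231.0, 150.5] 0.5 203
ring [164.9 351.4] 0.67 105 157 175 340 361 350.12310791015625 166.015380859375 (4.2098774909973145, 25.785503387451172) 52.12501525878906
ring [214.2 261.8] 0.64 219 196 231 254 271 262.53448486328125 213.91380310058594 (6.127946376800537, 38.067543029785156) 21.801410675048828
ring [213.9 347.3] 0.62 376 194 232 343 353 348.0 213.0 (38.0, 10.0) 90.0
ringS [170.1 215. ] 0.91 161 190 201 232
ringS [214.3 267.7] 0.83 208 240 250 289
ringS [198.2 177.5] 0.77 191 212 166 191
ringS [199.4 258.2] 0.72 186 207 240 266
```

View pics/c1.png

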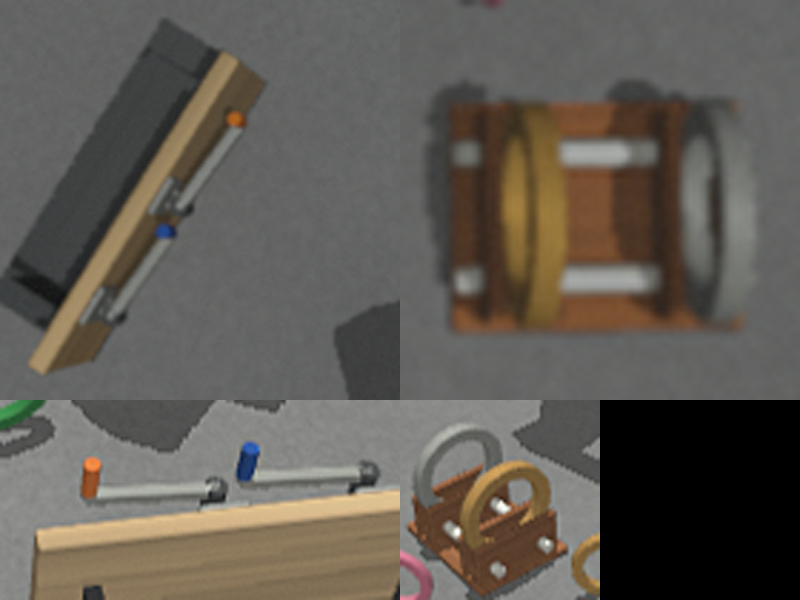

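c1: the picks hold up. The blue tip is at top (216,158) with its hinge knob at about (246,140). The larger brass ring sits in the left rack slot at top (213,348), and the steel ring is at (212,380).

```bash
python3 - <<'E'
from h import *
S,T=capture("scene"),capture("top")
k=lambda x,y:[135+y/2.857,100+x/2.857]
print("hinge tri",tri([ray(S,[254.3,397]),ray(T,[246,140.5])]).round(1),"T@155",atz(T,[246,140.5],155).round(1))
e=[atz(T,k(*p),160)[:2] for p in[(239,62),(50,375)]]
d=e[0]-e[1];print("board edge",np.round(e,1),np.linalg.norm(d),np.degrees(np.arctan2(d[1],d[0])))
n=np.array([d[1],-d[0]])/np.linalg.norm(d)
tip=np.array([521.5,275.7]);hg=atz(T,[246,140.5],155)[:2]
print("n",n,"tip dist",(tip-e[1])@n,"hinge dist",(hg-e[1])@n,"tip-hinge",np.linalg.norm(tip-hg),np.degrees(np.arctan2(*(tip-hg)[::-1])))
# ring pose fit by silhouette in both images
from scipy.optimize import minimize
h=[cv2.cvtColor(np.array(c["img"]),cv2.COLOR_RGB2HSV).astype(int) for c in(S,T)]
best=[]
M=[]
for c,near,hh in((S,(176,217),h[0]),(T,(213,348),h[1])):
    r=min(regions_of("ring",c),key=lambda r:np.hypot(*(np.array(r["point"])-near)));M.append(r["region"]);print(r["point"],r["region"].sum())
a=np.linspace(0,2*np.pi,90)
def pts(p):
    x,y,w=p;ax=np.array([np.cos(w),np.sin(w),0]);u=np.array([-np.sin(w),np.cos(w),0]);P=[]
    for s in(-7,7):
        for r in(37,52):P.append(np.array([x,y,70])+s*ax+r*(np.cos(a)[:,None]*u+np.sin(a)[:,None]*[0,0,1]))
    return P
def cost(p):
    L=0
    for c,m in zip((S,T),M):
        im=np.zeros(m.shape,np.uint8)*0;P=pts(p);Q=[proj(c,q)[:,::-1] for q in P]
        f=lambda q:np.round(q*16).astype(np.int32)
        for i in range(90):
            j=(i+1)%90
            if P[0][i][2]<55: continue
            for A,B in((0,1),(2,3),(0,2),(1,3)):
                cv2.fillConvexPoly(im,f(np.array([Q[A][i],Q[A][j],Q[B][j],Q[B][i]])),1,shift=4)
        zz=np.copy(m)
        L+=(im.astype(bool)^zz).sum()
    return L
r=min((minimize(cost,[519+i,-200+j,1.57+w],method="Nelder-Mead",options=dict(initial_simplex=np.array([[519+i,-200+j,1.57+w],[525+i,-200+j,1.57+w],[519+i,-194+j,1.57+w],[519+i,-200+j,1.7+w]]))) for i in(-3,3) for j in(-3,3) for w in(-.1,.1)),key=lambda r:r.fun)
print(r.x,r.fun,np.degrees(r.x[2]))
E
```

```text
hinge tri [447.6 325.6 150.9] T@155 [448.2 323.8 155. ]
board edge [[664.6 212.8]
 [399.6 381.1]] 313.9043668518335 -32.42110043620518
n [-0.5361377  -0.84413054] tip dist 23.590055101335935 hinge dist 22.26564256558701 tip-hinge 87.70731998843225 -33.286320497288806
[169.1, 213.5] 326
[213.6, 348.2] 396
[ 521.47450087 -195.39293988    1.55021173] 202.0 88.82058927974143
```

```bash
cat >> h.py <<'E'
def plan(targets):  # [(x,y,z,tool y angle deg)] -> units from the present pose
    s=sense();q=s["ee_rot"];R=Ro.from_quat([q[1],q[2],q[3],q[0]])
    for x,y,z,a in targets:
        a=np.radians(a);Y=np.array([np.cos(a),np.sin(a),0]);Z=np.array([0,0,-1.]);G=Ro.from_matrix(np.c_[np.cross(Y,Z),Y,Z])
        print(np.round(R.inv().apply(np.array([x,y,z])-s["eef_pos"])/400,3),np.round((R.inv()*G).as_rotvec()/(np.pi/2),3))
E
python3 -c "
from h import *
plan([(370,-100,255,-4)])"
```

```text
[ 0.736 -0.699 -0.012] [-0.    -0.    -0.681]
```

Call:
jog_arm(
  series="0.736 -0.696 0 0 0 -0.68 0.2;0.736 -0.696 0 0 0 -0.68 0.2;0.736 -0.696 0 0 0 -0.68 0.2;0.736 -0.696 0 0 0 -0.68 0.2;0.736 -0.696 0 0 0 -0.68 0.2;0.736 -0.696 0 0 0 -0.68 0.2;0.736 -0.696 0 0 0 -0.68 0.2;0.736 -0.696 0 0 0 -0.68 0.2;0.736 -0.696 0 0 0 -0.68 0.2",
  grip_force=25,
)

```text
time_s: 2.08
eef_pos: [370.4, -101.6, 250.3]
ee_rot: [0.0, 0.732, 0.681, -0.0]
force: [0.4, 0.1, -1.1]
grip_width: 0.605
grip_force: 0.0
```

```bash
python3 -c "
from h import *
plan([(521.5,275.7,250,57.5),(521.5,275.7,185,57.5)]);s=sense();print(s['eef_pos'],s['joints'],s['grip_width'],s['time_s'])"
```

```text
[0.968 0.309 0.001] [-0.     0.    -0.685]
[0.968 0.309 0.163] [-0.     0.    -0.685]
[ 370.36814575 -101.57452641  250.31594279] [-5.75189210e-01 -6.14417414e-03  1.87381501e+00 -2.31103957e-04
  1.27382972e+00 -5.03092655e-01] 0.6051405793950672 2.075
```

Call:
jog_arm(
  series="0.968 0.309 0 0 0 -0.685 0;0.968 0.309 0 0 0 -0.685 0;0.968 0.309 0 0 0 -0.685 0;0.968 0.309 0 0 0 -0.685 0;0.968 0.309 0 0 0 -0.685 0;0.968 0.309 0 0 0 -0.685 0;0.968 0.309 0 0 0 -0.685 0;0.968 0.309 0 0 0 -0.685 0;0.968 0.309 0 0 0 -0.685 0;0.968 0.309 0.05 0 0 -0.685 0;0.968 0.309 0.1 0 0 -0.685 0;0.968 0.309 0.13 0 0 -0.685 0;0.968 0.309 0.163 0 0 -0.685 0;0.968 0.309 0.163 0 0 -0.685 0",
)

```text
time_s: 3.82
eef_pos: [521.4, 275.8, 184.5]
ee_rot: [-0.001, 0.28, 0.96, -0.0]
force: [-0.7, -0.3, 0.4]
grip_width: 0.499
grip_force: 0.0
```

```bash
python3 -c "
from h import *
s=sense();print(s['eef_pos'],s['joints'],s['grip_width'],s['time_s'],s['force'])
S=capture('scene');T=capture('top')
a=np.array(S['img'])[180:290,290:430];b=np.array(T['img'])[160:270,90:230]
cv2.imwrite('pics/g1.png',cv2.resize(np.hstack([a,b])[:,:,::-1],None,fx=2.8,fy=2.8,interpolation=cv2.INTER_CUBIC))"
```

```text
[521.36817101 275.76411207 184.46015457] [ 2.88030439e-01  5.09801796e-01  1.38529854e+00  8.73643112e-06
  1.24781219e+00 -7.15598432e-01] 0.49854176769832403 3.825 [-0.66743988 -0.32465     0.4314149 ]
```

View pics/g1.png

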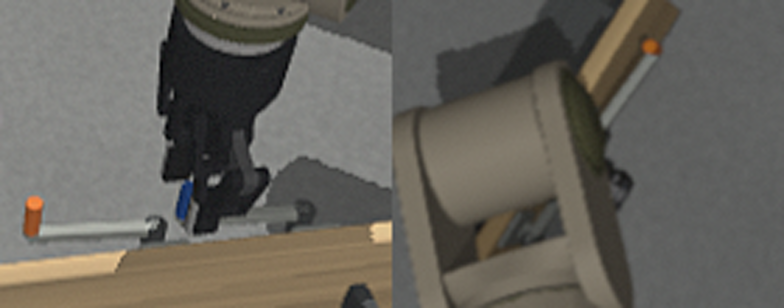

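g1: the blue post (scene about row 251, col 356) stands between the open fingers, and they clear both the board's edge and the orange hook. I'll close on it now.

Call:
jog_arm(
  series="0 0 0 0 0 0 -1;0 0 0 0 0 0 -1;0 0 0 0 0 0 -1;0 0 0 0 0 0 -1;0 0 0 0 0 0 -1;0 0 0 0 0 0 -1;0 0 0 0 0 0 -1;0 0 0 0 0 0 -1",
  grip_force=25,
)

```text
time_s: 4.92
eef_pos: [521.7, 276.2, 185.5]
ee_rot: [0.0, 0.28, 0.96, 0.0]
force: [-0.5, -1.5, 5.3]
grip_width: 0.128
grip_force: 24.6
```

```bash
python3 -c "
from h import *
s=sense();print(s['eef_pos'],s['grip_width'],s['force'])
H=np.array([448,324.3]);p=s['eef_pos'][:2];r=p-H;R=np.linalg.norm(r);a0=np.degrees(np.arctan2(r[1],r[0]));print(R,a0)
for a in np.r_[np.linspace(a0,-122.5,16)[1:],-126,-129]:
  c=H+90*np.array([np.cos(np.radians(a)),np.sin(np.radians(a))]);print(round(a,1),end=' ');plan([(*c,184.5,57.5)])"
```

```text
[521.71902192 276.24039075 185.52197957] 0.12755274668536085 [-0.51178219 -1.49386561  5.2673336 ]
88.00125132407712 -33.10151815196697
-39.1 [-0.004 -0.023  0.003] [0. 0. 0.]
-45.0 [ 0.    -0.046  0.003] [0. 0. 0.]
-51.0 [ 0.007 -0.069  0.003] [0. 0. 0.]
-56.9 [ 0.015 -0.091  0.002] [0. 0. 0.]
-62.9 [ 0.026 -0.112  0.002] [0. 0. 0.]
-68.9 [ 0.039 -0.131  0.002] [0. 0. 0.]
-74.8 [ 0.054 -0.149  0.002] [0. 0. 0.]
-80.8 [ 0.07  -0.166  0.002] [0. 0. 0.]
-86.7 [ 0.089 -0.18   0.002] [0. 0. 0.]
-92.7 [ 0.108 -0.193  0.002] [0. 0. 0.]
-98.7 [ 0.129 -0.203  0.002] [0. 0. 0.]
-104.6 [ 0.151 -0.212  0.002] [0. 0. 0.]
-110.6 [ 0.174 -0.218  0.002] [0. 0. 0.]
-116.5 [ 0.197 -0.221  0.002] [0. 0. 0.]
-122.5 [ 0.22  -0.223  0.002] [0. 0. 0.]
-126.0 [ 0.234 -0.222  0.002] [0. 0. 0.]
-129.0 [ 0.246 -0.221  0.002] [0. 0. 0.]
```

Call:
jog_arm(
  series="-0.002 -0.023 -0.004 0 0 0 -1;0 -0.046 -0.004 0 0 0 -1;0.007 -0.069 -0.004 0 0 0 -1;0.015 -0.091 -0.004 0 0 0 -1;0.026 -0.112 -0.004 0 0 0 -1;0.039 -0.131 -0.004 0 0 0 -1;0.054 -0.149 -0.004 0 0 0 -1;0.07 -0.166 -0.004 0 0 0 -1;0.089 -0.18 -0.004 0 0 0 -1;0.108 -0.193 -0.004 0 0 0 -1;0.129 -0.203 -0.004 0 0 0 -1;0.151 -0.212 -0.004 0 0 0 -1;0.174 -0.218 -0.004 0 0 0 -1;0.197 -0.221 -0.004 0 0 0 -1;0.21 -0.222 -0.004 0 0 0 -1;0.22 -0.223 -0.004 0 0 0 -1;0.22 -0.223 -0.004 0 0 0 -1",
)

```text
time_s: 7.05
eef_pos: [404.0, 250.5, 187.5]
ee_rot: [0.006, 0.28, 0.96, 0.006]
force: [27.3, 19.5, -15.4]
grip_width: 0.125
grip_force: 24.3
```

```bash
python3 -c "
from h import *
s=sense();print(s['eef_pos'],s['grip_width'],s['force'],s['joints'])"
```

```text
[403.95402193 250.47780968 187.52259911] 0.1253313709774792 [ 27.34640336  19.49587549 -15.3712038 ] [ 0.30606259  0.25853843  1.74418958  0.00386608  1.12290199 -0.6980523 ]
```

Call:
jog_arm(
  series="0.006 0.008 0.005 0 0 0 -1;0.012 0.012 0.008 0 0 0 -1;0.016 0.012 0.008 0 0 0 -1;0.016 0.012 0.008 0 0 0 -1",
)

```text
time_s: 7.55
eef_pos: [400.8, 253.4, 186.2]
ee_rot: [0.006, 0.28, 0.96, 0.0]
force: [14.8, -16.4, 15.7]
grip_width: 0.125
grip_force: 27.0
```

```bash
python3 -c "
from h import *
s=sense();f=s['force'];print(s['eef_pos'],s['grip_width'],f,'tan',f@[-.843,.537,0],'rad',f@[-.537,-.843,0])"
```

```text
[400.8418659  253.35707954 186.20288932] 0.12519854655143006 [ 14.75618408 -16.41619205  15.7153213 ] tan -21.254958307366017 rad 5.91477905183851
```

Call:
jog_arm(
  series="-0.003 0 -0.004 0 0 0 0;-0.003 0 -0.004 0 0 0 0;-0.003 0 -0.004 0 0 0 0;-0.003 0 -0.004 0 0 0 0;-0.003 0 -0.1 0 0 0 0;-0.003 0 -0.2 0 0 0 0;-0.003 -0.3 -0.3 0 0 0 0;-0.003 -0.6 -0.3 0 0 0 0;-0.003 -0.6 -0.3 0 0 0 0;-0.003 -0.6 -0.3 0 0 0 0;-0.003 -0.6 -0.3 0 0 0 0;-0.003 -0.6 -0.3 0 0 0 0",
)

```text
time_s: 9.05
eef_pos: [269.0, 52.8, 303.5]
ee_rot: [0.0, 0.28, 0.96, 0.0]
force: [-0.1, 0.3, -0.7]
grip_width: 0.499
grip_force: 0.0
```

```bash
python3 -c "
from h import *
s=sense();print(s['eef_pos'],s['grip_width'],s['force'],s['time_s'])
S,T=capture('scene'),capture('top')
def blob(c,near,r):
    h=cv2.cvtColor(np.array(c['img']),cv2.COLOR_RGB2HSV).astype(int);m=(h[...,0]>100)&(h[...,0]<130)&(h[...,1]>120);ys,xs=np.nonzero(m)
    k=(abs(ys-near[0])<r)&(abs(xs-near[1])<r);return [ys[k].mean(),xs[k].mean()],k.sum()
q=[proj(c,[400.4,250,172])[0] for c in(S,T)];print(q)
b=[blob(c,p,12) for c,p in zip((S,T),q)];print(b)
t=tri([ray(c,p[0]) for c,p in zip((S,T),b)]);print('tip',t,'T@178',atz(T,b[1][0],178))
for n,c in(('S',S),('T',T)):
  for m in mark_of('hook_tip',c)+mark_of('hook_hinge',c):print(n,np.round(m['point'],1),m['confidence'])
a=np.array(S['img'])[200:310,290:430];d=np.array(T['img'])[180:290,90:230]
cv2.imwrite('pics/g2.png',cv2.resize(np.hstack([a,d])[:,:,::-1],None,fx=2.8,fy=2.8,interpolation=cv2.INTER_CUBIC))
plan([(521.5,-196.5,200,89)])"
```

```text
[269.00110618  52.81829278 303.50368814] 0.4992321203053886 [-0.07410385  0.32384007 -0.66413931] 9.05
[array([216.60982053, 381.32036429]), array([265.75256769, 169.11181506])]
[([np.float64(217.42857142857142), np.float64(383.3015873015873)], np.int64(63)), ([np.float64(265.90909090909093), np.float64(166.95454545454547)], np.int64(22))]
tip [400.2669286  254.91404116 173.08529676] T@178 [400.58856414 254.00473711 178.        ]
S [213.1 386.6] 0.52
S [253.6 393.9] 0.85
T [266.7 166.2] 0.71
T [247.8 139.1] 0.45
[-0.868 -0.19   0.257] [ 0.    -0.001 -0.348]
```

View pics/g2.png

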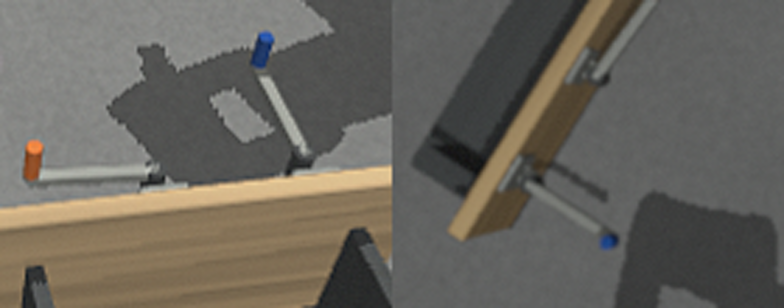

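g2: the blue hook stands straight out from the board, with its tip at top (266,167) and scene (217,383). The orange hook hasn't moved. Next is the ring.

```bash
python3 -c "
from h import *
T=capture('top');S=capture('scene')
print(atz(T,[213,350.8],122))
for y in(-193,-196,-199):
  P=[[521.5,y-7,122],[521.5,y+7,122]];print(y,proj(T,P).round(1).tolist(),proj(S,P).round(1).tolist())
for c,n,bx in((T,'T',(185,240,330,370)),(S,'S',(150,200,190,240))):
  h=cv2.cvtColor(np.array(c['img']),cv2.COLOR_RGB2HSV).astype(int)[bx[0]:bx[1],bx[2]:bx[3]]
  m=(h[...,0]>13)&(h[...,0]<28)&(h[...,1]>120)&(h[...,2]>100);ys,xs=np.nonzero(m);print(n,len(ys),ys.min()+bx[0],ys.max()+bx[0],xs.min()+bx[2],xs.max()+bx[2])
  if n=='T':
    for r in(20,24,28,32,36):print(r+bx[0],xs[ys==r].min()+bx[2],xs[ys==r].max()+bx[2])
  else:
    for k in(22,25,28):print(k+190,ys[xs==k].min()+150)
"
```

```text
[ 517.59009335 -196.93792517  122.        ]
-193 [[211.4, 352.0], [211.5, 346.4]] [[163.2, 214.6], [165.5, 217.7]]
-196 [[211.4, 353.2], [211.5, 347.6]] [[162.7, 214.0], [165.0, 217.0]]
-199 [[211.3, 354.4], [211.5, 348.8]] [[162.2, 213.3], [164.5, 216.4]]
T 293 195 231 343 355
205 343 353
209 343 354
213 343 354
217 344 354
221 344 353
S 364 162 191 201 231
212 164
215 163
218 162
```

Call:
jog_arm(
  series="-0.868 -0.19 0 0 0 -0.348 0;-0.868 -0.19 0 0 0 -0.348 0;-0.868 -0.19 0 0 0 -0.348 0;-0.868 -0.19 0 0 0 -0.348 0;-0.868 -0.19 0 0 0 -0.348 0;-0.868 -0.19 0 0 0 -0.348 0;-0.868 -0.19 0.1 0 0 -0.348 0;-0.868 -0.19 0.257 0 0 -0.348 0;-0.868 -0.19 0.257 0 0 -0.348 0;-0.868 -0.19 0.257 0 0 -0.348 0",
)

```text
time_s: 10.7
eef_pos: [521.8, -198.3, 203.1]
ee_rot: [0.001, 0.01, 1.0, -0.001]
force: [-0.2, -0.4, -0.1]
grip_width: 0.503
grip_force: 0.0
```

```bash
python3 -c "
from h import *
plan([(518.5,-197.5,128.5,89)]);S=capture('scene')
P=[[521.5,-197,70]]
for r in regions_of('ring',S):print(r['point'],r['confidence'])"
```

```text
[0.009 0.002 0.186] [-0.001  0.002 -0.001]
[201.0, 255.5] 0.85
[197.7, 182.6] 0.82
[230.5, 278.6] 0.76
[172.1, 213.8] 0.6
```

Call:
jog_arm(
  series="0.009 0.002 0.06 0 0 0 0;0.009 0.002 0.12 0 0 0 0;0.009 0.002 0.16 0 0 0 0;0.009 0.002 0.186 0 0 0 0;0.009 0.002 0.186 0 0 0 0;0.009 0.002 0.186 0 0 0 -1;0.009 0.002 0.186 0 0 0 -1;0.009 0.002 0.186 0 0 0 -1;0.009 0.002 0.186 0 0 0 -1;0.009 0.002 0.186 0 0 0 -1;0.009 0.002 0.186 0 0 0 -1",
  grip_force=70,
)

```text
time_s: 12.18
eef_pos: [517.7, -197.4, 127.3]
ee_rot: [0.001, 0.01, 1.0, -0.001]
force: [-0.7, -0.5, 6.1]
grip_width: 0.143
grip_force: 70.9
```

```bash
python3 -c "
from h import *
s=sense();print(s['eef_pos'],s['grip_width'],s['grip_force'],s['force'])"
```

```text
[ 517.71559194 -197.44607797  127.27843236] 0.14279462377025992 70.85892180198492 [-0.69987527 -0.5121025   6.09467561]
```

Call:
jog_arm(
  series="0 0 -0.03 0 0 0 -1;0 0 -0.07 0 0 0 -1;0 0 -0.12 0 0 0 -1;0 0 -0.18 0 0 0 -1;0 0 -0.24 0 0 0 -1;0 0 -0.3 0 0 0 -1;0 0 -0.34 0 0 0 -1;0 0 -0.34 0 0 0 -1;0 0 -0.34 0 0 0 -1",
)

```text
time_s: 13.3
eef_pos: [517.0, -196.9, 261.4]
ee_rot: [-0.001, 0.01, 1.0, 0.0]
force: [0.8, 0.5, -4.1]
grip_width: 0.139
grip_force: 69.8
```

```bash
python3 -c "
from h import *
s=sense();print(s['eef_pos'],s['grip_width'],s['grip_force'],s['force'],s['wrist_torque'],s['joints'])
S,T=capture('scene'),capture('top')
a=np.array(S['img'])[60:240,150:300]
cv2.imwrite('pics/g3.png',cv2.resize(a[:,:,::-1],None,fx=3,fy=3,interpolation=cv2.INTER_CUBIC))
plan([(360,190,262,57.3)])"
```

```text
[ 517.00943415 -196.92606897  261.35486304] 0.13938376594639376 69.83609130341726 [ 0.76436638  0.48777299 -4.06660722] [-0.04911049  0.004557    0.0231448 ] [-5.75716368e-01  3.68811693e-01  1.39110409e+00 -1.56058760e-05
  1.38347585e+00 -2.12643271e+00]
[ 0.412  0.959 -0.   ] [ 0.    -0.001  0.351]
```

View pics/g3.png

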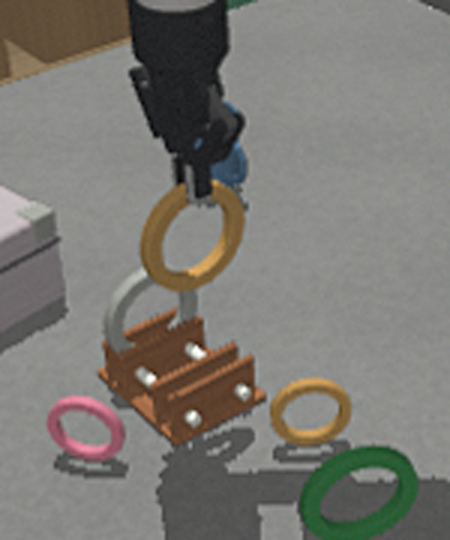

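g3: the large brass ring is held upright at its top and is clear of the rack.

Call:
jog_arm(
  series="0.03 0.08 0 0 0 0.03 -1;0.08 0.18 0 0 0 0.07 -1;0.12 0.28 0 0 0 0.11 -1;0.17 0.39 0 0 0 0.15 -1;0.21 0.5 0 0 0 0.19 -1;0.26 0.61 0 0 0 0.23 -1;0.31 0.72 0 0 0 0.27 -1;0.35 0.81 0 0 0 0.3 -1;0.38 0.88 0 0 0 0.33 -1;0.4 0.93 0 0 0 0.345 -1;0.412 0.959 0 0 0 0.351 -1;0.412 0.959 0 0 0 0.351 -1;0.412 0.959 0 0 0 0.351 -1",
)

```text
time_s: 15.02
eef_pos: [360.3, 189.3, 262.1]
ee_rot: [-0.0, 0.282, 0.959, -0.0]
force: [0.5, 0.9, -2.6]
grip_width: 0.142
grip_force: 69.8
```

```bash
python3 -c "
from h import *
s=sense();print(s['eef_pos'],s['grip_width'],s['grip_force'],s['force'],s['time_s'],s['joints'])
H=np.array([449.4,329.6]);u=np.array([-.540,-.842])
S,T=capture('scene'),capture('top')
a=np.array(S['img'])[130:290,310:450];d=np.array(T['img'])[180:310,100:240]
f=lambda i:cv2.resize(i[:,:,::-1],(390,430),interpolation=cv2.INTER_CUBIC)
cv2.imwrite('pics/g4.png',np.hstack([f(a),f(d)]))
plan([(*(H+140*u),222,57.3),(*(H+47*u),222,57.3),(*(H+47*u),177,57.3)])"
```

```text
[360.33864395 189.31479481 262.11001453] 0.1423060248667814 69.78023698067638 [ 0.5046959   0.90530122 -2.61173889] 15.025 [ 1.94093801e-01  3.79689303e-02  1.79709408e+00 -1.80554927e-04
  1.30689845e+00 -8.05228395e-01]
[0.002 0.065 0.1  ] [-0.    -0.    -0.001]
[0.003 0.298 0.1  ] [-0.    -0.    -0.001]
[0.003 0.298 0.213] [-0.    -0.    -0.001]
```

View pics/g4.png

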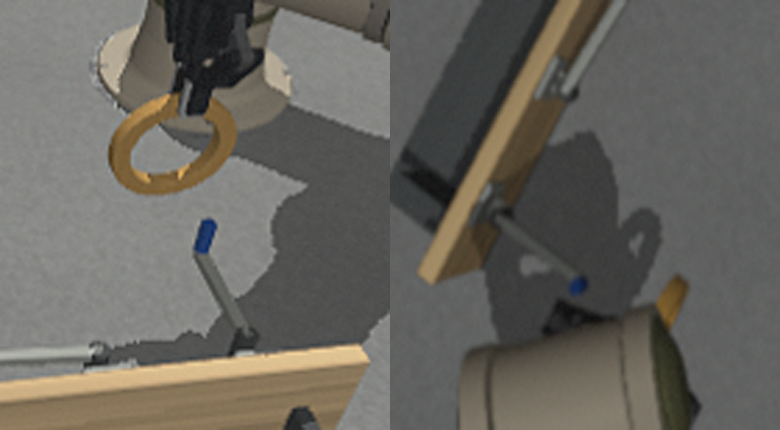

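g4: the ring is held square to the open hook, just outside the blue tip (scene about (218,384)). Now lower it and thread it over the tip.

Call:
jog_arm(
  series="0.002 0 0.04 0 0 0 -1;0.002 0 0.1 0 0 0 -1;0.002 0.03 0.1 0 0 0 -1;0.003 0.08 0.1 0 0 0 -1;0.003 0.13 0.1 0 0 0 -1;0.003 0.18 0.1 0 0 0 -1;0.003 0.23 0.1 0 0 0 -1;0.003 0.27 0.1 0 0 0 -1;0.003 0.298 0.1 0 0 0 -1;0.003 0.298 0.1 0 0 0 -1;0.003 0.298 0.1 0 0 0 -1",
)

```text
time_s: 16.5
eef_pos: [423.6, 290.4, 222.4]
ee_rot: [-0.0, 0.282, 0.959, -0.0]
force: [-0.2, 0.6, -3.6]
grip_width: 0.14
grip_force: 69.8
```

```bash
python3 -c "
from h import *
s=sense();print(s['eef_pos'],s['grip_width'],s['grip_force'],s['force'],s['wrist_torque'],s['time_s'])
S=capture('scene')
a=np.array(S['img'])[150:290,310:450]
cv2.imwrite('pics/g5.png',cv2.resize(a[:,:,::-1],None,fx=4,fy=4,interpolation=cv2.INTER_CUBIC))"
```

```text
[423.58873377 290.42440231 222.44954308] 0.14014216542288002 69.77384281725875 [-0.18982264  0.5568293  -3.6260832 ] [-0.0229367  -0.05267443 -0.02477004] 16.5
```

View pics/g5.png

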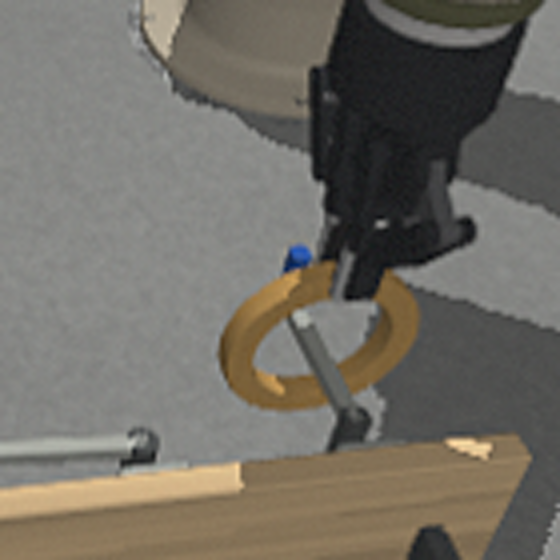

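g5: the hook arm runs through the hole, with the blue tip beyond the ring on the outer side. Lower gently.

Call:
jog_arm(
  series="0 0 0.02 0 0 0 -1;0 0 0.045 0 0 0 -1;0 0 0.07 0 0 0 -1;0 0 0.09 0 0 0 -1;0 0 0.1 0 0 0 -1;0 0 0.108 0 0 0 -1;0 0 0.112 0 0 0 -1;0 0 0.112 0 0 0 -1",
)

```text
time_s: 17.55
eef_pos: [423.7, 290.6, 177.6]
ee_rot: [0.0, 0.282, 0.959, 0.0]
force: [-0.2, 0.7, -3.2]
grip_width: 0.138
grip_force: 69.7
```

Call:
jog_arm(
  series="0 0 0.002 0 0 0 -1;0 0 0.004 0 0 0 -1;0 0 0.004 0 0 0 -1;0 0 0.004 0 0 0 -0.5;0 0 0.004 0 0 0 -0.4;0 0 0.004 0 0 0 -0.4;0 0 0.004 0 0 0 -0.4;0 0 0.004 0 0 0 -0.4;0 0 0.004 0 0 0 -0.4",
)

```text
time_s: 18.68
eef_pos: [423.7, 290.6, 175.9]
ee_rot: [0.0, 0.282, 0.959, 0.0]
force: [-0.0, 0.5, -1.2]
grip_width: 0.299
grip_force: 0.0
```

```bash
python3 -c "
from h import *
s=sense();print(s['eef_pos'],s['grip_width'],s['grip_force'],s['force'],s['wrist_torque'],s['time_s'])
S=capture('scene')
a=np.array(S['img'])[150:290,310:450]
cv2.imwrite('pics/g6.png',cv2.resize(a[:,:,::-1],None,fx=4,fy=4,interpolation=cv2.INTER_CUBIC))"
```

```text
[423.70057529 290.6165016  175.91011502] 0.2987851881816789 0.0 [-0.04000893  0.51198785 -1.16803375] [-0.03798892  0.02890051  0.01979261] 18.675
```

View pics/g6.png

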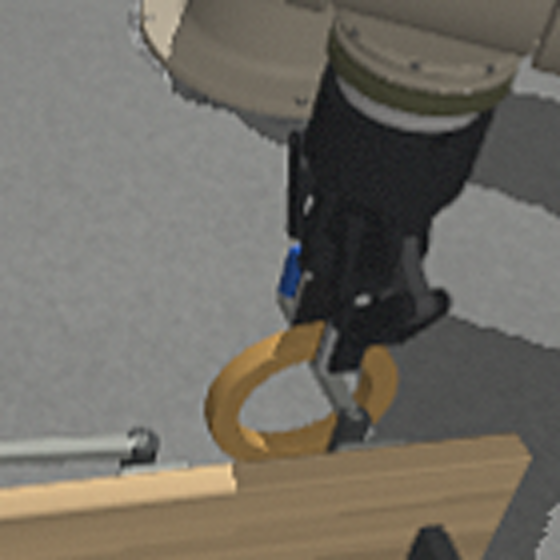

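g6: the ring hangs on the arm between tip and board, and the jaws are open. Lift straight up and away.

Call:
jog_arm(
  series="0 0 -0.01 0 0 0 -0.4;0 0 -0.03 0 0 0 -0.4;0 0 -0.06 0 0 0 -0.4;0 0 -0.1 0 0 0 -0.4;0 0 -0.16 0 0 0 -0.4;0 0 -0.25 0 0 0 -0.4;0 -0.15 -0.3 0 0 0 -0.4;0 -0.3 -0.3 0 0 0 -0.4;0 -0.45 -0.3 0 0 0 -0.4;0 -0.5 -0.3 0 0 0 -0.4;0 -0.5 -0.3 0 0 0 -0.4;0 -0.5 -0.3 0 0 0 -0.4;0 -0.5 -0.3 0 0 0 -0.4;0 -0.5 -0.3 0 0 0 -0.4;0 -0.5 -0.3 0 0 0 -0.4",
)

```text
time_s: 20.6
eef_pos: [315.6, 122.6, 295.8]
ee_rot: [-0.0, 0.282, 0.96, -0.0]
force: [0.3, 0.1, 0.7]
grip_width: 0.3
grip_force: 0.0
```

```bash
python3 -c "
from h import *
s=sense();print(s['eef_pos'],s['force'],s['time_s'])
S,T=capture('scene'),capture('top')
a=np.array(S['img'])[150:290,310:450];d=np.array(T['img'])[180:320,90:230]
cv2.imwrite('pics/g7.png',cv2.resize(np.hstack([a,d])[:,:,::-1],None,fx=2.8,fy=2.8,interpolation=cv2.INTER_CUBIC))"
```

```text
[315.59692278 122.61260213 295.79719956] [0.25910821 0.05935375 0.66946425] 20.6
```

View pics/g7.png

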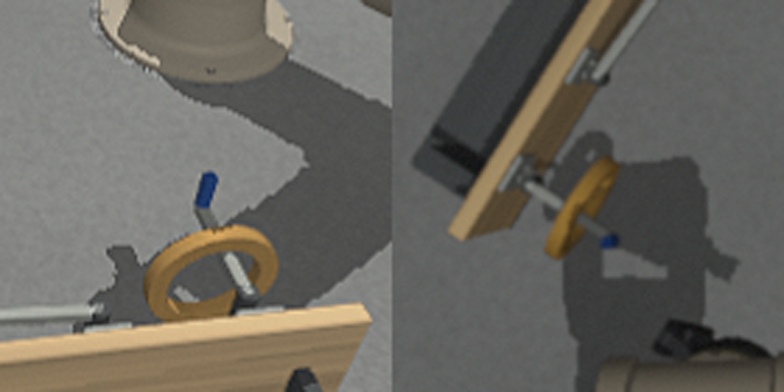

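g7: the ring hangs free on the open blue hook between tip and board, and the hook is still straight out (tip at top about (266,167), as before). The robot is clear.

```bash
python3 -c "
from rig import finish_job
print(finish_job())"
```

```text
the job is handed in; nothing more can be done
None
```

The blue-tipped hook is swung straight out and the large brass ring hangs on it between the tip and the board; the robot has let go and is clear, and I handed the job in at about 21 s of the 59 s allowed (no verdict was returned).

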